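# Make up two pottery class kits

### The job

Make up the two kits for the evening class in their routed plywood boards. The slab-cup kit, in the board with three pockets, gets the tall wooden former and the terracotta slip cup standing in their round wells and the flat wooden rib lying in the wide pocket; the trimming kit, in the board with two pockets, gets the short wooden former in its round well and the loop tool in the long pocket. Everything is to sit fully down on its pocket's floor, and the glazed bowl and the grey pinch pot stay where they are.

Things in the scene. Friction and masses are not known exactly. Their poses are not given: they have to be found in the camera images.
- cup_board: Slab-cup board: fixed flat plywood board, darker rounded edge, 182 (x) x 202 (y) x 12 mm. Origin: centre of underside, z up. Pockets 6 mm deep (floors 6 mm above the worktop), x, y in mm: round well 56 dia for the former at +44, -52; round well 76 dia for the cup at +44, +30; pocket 66 (x) x 126 (y) for the rib at -38, -9. Through slot 80 x 20 at -38, +74: only a hand hold.
- trim_board: Trimming board: fixed flat oblong plywood board, darker rounded edge, 142 (x) x 222 (y) x 12 mm. Origin: centre of underside, z up. Pockets 6 mm deep (floors 6 mm above the worktop), x, y in mm: round well 56 dia for the former at +30, -52; long pocket 42 (x) x 178 (y) for the loop tool at -34, 0. Through slot 20 x 80 at +30, +45: only a hand hold.
- tall_former: Tall former: plain upright wooden cylinder, 40 mm diameter, 62 mm high. Origin: centre of the underside; z up.
- short_former: Short former, used as trimming chuck: plain upright wooden cylinder, 40 mm diameter, 34 mm high. Origin: centre of the underside; z up.
- slip_cup: Terracotta cup, open at the top, 60 mm across the rim, about 52 mm across the foot, 47 mm high, standing upright. Origin: centre of the underside; z up.
- rib: Wooden throwing rib: flat leaf-shaped piece of wood, 50 (x) x 110 (y, its length) x 8 mm, lying flat. Origin: centre of the underside; z up. Grasp it across its 50 mm width. It may lie either way round in its pocket.
- loop_tool: Loop trimming tool lying flat, 161 mm long along y, 11 mm thick: wooden handle 12 mm wide from y -35 to y +80 mm, flat wire loop 26 mm wide from there to y -80 mm. Origin: centre of the underside; z up. Centre of mass about y +15 mm: grasp the handle there. It may lie either way round in its pocket.
- bowl: Small glazed brown bowl, 68 mm diameter, 32 mm high; not part of a kit, loose, stays where it is. Origin: centre of the underside; z up.
- grey_pot: Dark grey pinch pot, 64 mm diameter, 36 mm high; not part of a kit, loose, stays where it is. Origin: centre of the underside; z up.
Mind the look-alikes: they are no part of the job. What is shaped like the tall_former but green or purple is not meant. Of the things that look like the rib, the smaller one is meant.

How it is judged:
By the outcome, as a careful person would: the job done as asked, in the order asked, and still so for the second after the job is handed in, with the robot touching nothing.
It also fails if it takes over 112 s, if anything falls off the work surface, if the arm or the gripper's body presses on something with over 40 N, if the wrist force passes 120 N, or if a joint passes its speed limit or range.

### The arm

A 7-joint arm with a two-finger parallel gripper is mounted at the origin on the work surface; the furniture and walls round the work are solid. World frame = base frame: x ahead of the robot, y to its left, z up, the work surface at z = 0. Lengths are in m, angles in rad, forces in N, time in s.
With the tool pointing down it reaches from about 0.375 to 0.925 m from the base axis. Payload 3.1 kg.
Tool frame: the origin (TCP) lies midway between the tips of the shut fingers; the grasp point (between the pads) lies 19 mm behind it; z points along the fingers, y is the line along which they close (so a half turn about z gives the same grasp; the last joint's range is limited). The gripper opens to 85 mm and grips with 20 to 120 N. Pads are 22 mm wide; open, the fingers measure 114 mm over their backs; the gripper's body (76 mm by 85 mm) begins 54 mm behind the grasp point. The pads swing forward as they close: fully open they stand 13 mm farther back than shut.
Start: joints at [1.009, 0.383, 0.044, 1.598, -0.018, 1.161, -0.05], TCP at [0.291, -0.581, 0.231] pointing down, gripper open.
Joint ranges: [-2.61, 2.61], [-0.41, 2.15], [-1.48, 1.57], [0, 2.5], [-1.57, 4.71], [0.05, 1.97], [-2.85, 2.85]. Speed limits (rad/s): [2.79, 2.79, 3.14, 3.14, 3.14, 3.14, 3.14].

### API

Orientations are given as a unit quaternion [w, x, y, z].
In Python, from rig import arm, camera, get_calibration, order gives the robot as it stands.
- The arm moves only by the shell command python3 -m creep 'ROWS' [FORCE]. ROWS is a JSON object of lists of equal length, an entry for each row: "slide": the shift along the tool's x, y, z scaled (see below), a list of three; "turn": the turn, a rotation vector about the tool's x, y, z scaled (see below), a list of three; "claw": the opening, from 0 (shut) to 1 (fully open). A call has 1 to 10 rows; each row is the pose to reach, as a shift and turn from the pose commanded when the call began, along the tool's axes at that moment, turning the shorter way round; what a row does not reach only later rows make up. The controller multiplies each number of a shift by 150 mm and each number of a turn by pi rad. A row lasts 1/12 s, in which the tool goes at most 41.7 mm and 7.16 degrees, less where a joint would pass 70% of its speed; a pose out of reach is approached as far as the arm can. A call with a number of a shift or a turn outside -1 to 1 is refused whole. A call with a gripper value outside its range is refused whole. The fingers move at their own pace and stop on an object; FORCE is the grip in N (left out, the last holds). Time passes only in rows, so rows that repeat a pose let the fingers close. It gives the time, the measured TCP pose, the force, the opening and the grip force at its end, in the units of the state.
- arm.get_obs(): the state, without advancing time (a new reading comes with each control period).
- camera(name): name is "scene" or "top" or "wrist"; returns the picture (384x512x3 uint8, red, green, blue); there is no depth.
- get_calibration(name): a dict with "camera_matrix" (3x3 intrinsics, pixels), "R" (3x3) and "t" (3): a world point X has camera coordinates R X + t. Camera axes: x right, y down, z forward; pixel columns grow to the right and rows downward; lengths in m; the calibration is good to about 2 mm. The wrist camera is an equidistant fisheye: a pixel r from the principal point sees the ray r / f radians off the axis. A picture is of the moment at which its call begins: read the wrist's pose just before it. get_calibration takes no time and is no camera call; for the wrist camera it gives the pose at the moment of the call.
- order.job_done(): hands the job in; it is judged then, once.
The state is a dict: "t": time; "joint_pos": joint angles; "joint_vel": joint speeds; "joint_torque": joint torques, N m; "ee_pos": TCP position; "ee_rot": TCP orientation; "force": force on the tool from outside, world axes, zero at the start; "wrist_torque": the same for the moment, N m; "opening": opening from 0.0 (shut) to 1.0 (fully open); "gripper_force": force on a finger pad.
Only numpy, scipy, OpenCV 4.12 (cv2) and the standard library are available. Lean on these libraries where they do the work, as an engineer would, in place of code of your own. Each camera call takes 0.05 s, during which the arm holds its last target. There are 200 camera calls.

## Working session

There is one attempt and no reset: what is moved stays moved. The work goes in short steps, Python scripts to look and compute and a shell command to move; the robot and the scene stay as the last step left them, time stands still between calls to the robot, and variables do not carry over. Pictures are saved under pics/ and viewed, at most 14 in all, crops included, and the job is handed in when it is done.

```bash
ls; mkdir -p pics; python3 - <<'E'
from rig import arm,camera,get_calibration
import cv2
o=arm.get_obs();print(o)
for n in("scene","top"):
    c=get_calibration(n);print(n,c)
    cv2.imwrite(f"pics/{n}0.png",cv2.cvtColor(camera(n),cv2.COLOR_RGB2BGR))
a=cv2.imread("pics/top0.png");cv2.imwrite("pics/top0b.png",cv2.resize(a,(800,600),interpolation=cv2.INTER_CUBIC))
E
```

```text
pics
{'t': 0.0, 'joint_pos': array([ 1.00919309,  0.38386815,  0.04381674,  1.59959003, -0.01788672,
        1.16123162, -0.04992392]), 'joint_vel': array([ 0.00039237, -0.00254049, -0.00017172, -0.0001802 , -0.00170956,
        0.00044586,  0.0001642 ]), 'joint_torque': array([ 6.28969610e-05, -4.33465075e+01,  1.02454484e+00, -2.49517661e+01,
        1.06456806e-02,  1.12776516e-02, -6.24528568e-06]), 'ee_pos': array([ 0.29034818, -0.58047119,  0.22985808]), 'ee_rot': array([-1.29668455e-03,  9.73221385e-01,  2.29865845e-01, -3.84528591e-04]), 'force': array([-0.46149921,  0.86970313, -0.23752657]), 'wrist_torque': array([-0.03331042, -0.00442295,  0.03482267]), 'gripper_force': 0.0, 'opening': 1.0005090205847633}
scene {'camera_matrix': array([[377.54893869,   0.        , 257.4285293 ],
       [  0.        , 377.54893869, 189.4093071 ],
       [  0.        ,   0.        ,   1.        ]]), 'R': array([[-0.58508657, -0.81075653, -0.01864274],
       [-0.59805662,  0.44688857, -0.66529609],
       [ 0.54772438, -0.37810639, -0.74634681]]), 't': array([0.27588446, 0.31410778, 0.97026617])}
top {'camera_matrix': array([[361.75759824,   0.        , 262.44595264],
       [  0.        , 361.75759824, 196.34933645],
       [  0.        ,   0.        ,   1.        ]]), 'R': array([[ 0.00820029, -0.9997694 , -0.01984698],
       [-0.98304759, -0.0044244 , -0.18329719],
       [ 0.18316711,  0.02101361, -0.98285718]]), 't': array([-0.00452416,  0.51304358,  0.81540944])}
```

View pics/top0b.png

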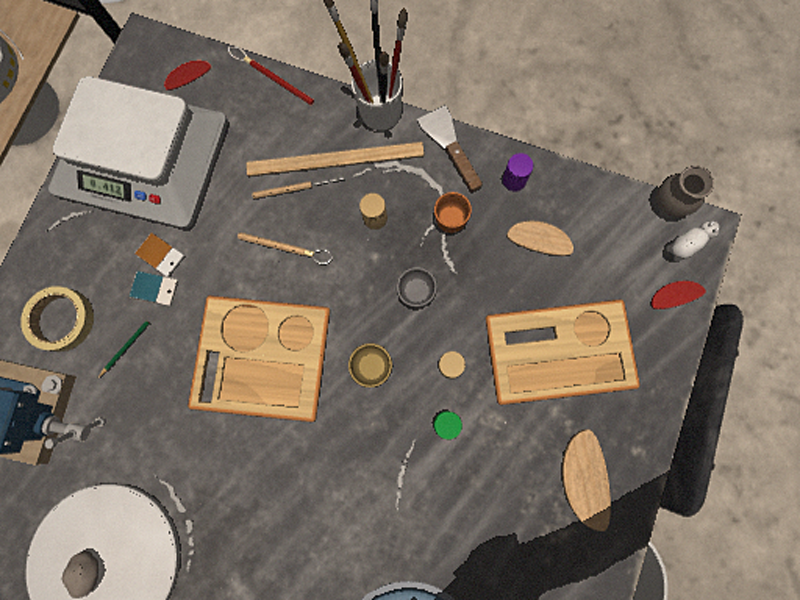

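View pics/scene0.png

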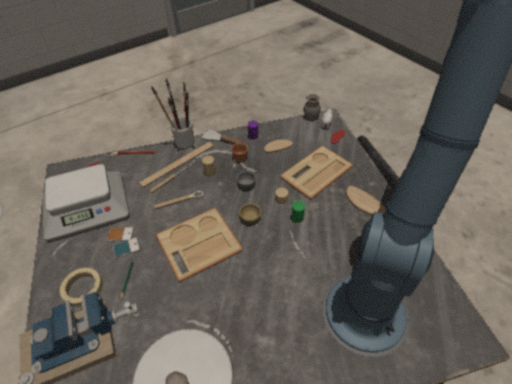

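The top view (800×600 scale) shows:

| Item | Pixel position |
|---|---|
| Cup board | (260,358) |
| Trim board | (563,352) |
| Tall former | (373,209) |
| Short former | (452,364) |
| Cup | (452,212) |
| Small rib | (540,238) |
| Large rib (decoy) | (587,480) |
| Loop tool | handle (270,243), loop (321,257) |
| Grey pot | (416,288) |
| Bowl | (370,366) |

The scene view agrees. The next step is to measure by colour mask.

```bash
cat > h.py <<'E'
import numpy as np,cv2
from rig import arm,camera,get_calibration
def ray(n,uv,z,c=None):
    "pixels (N,2) -> world points on plane z"
    c=c or get_calibration(n);K=c["camera_matrix"];R=c["R"];t=c["t"]
    uv=np.atleast_2d(np.asarray(uv,float))
    d=(uv-[K[0,2],K[1,2]])/[K[0,0],K[1,1]]
    if n=="wrist":
        th=np.linalg.norm(d,axis=1,keepdims=True);d=np.hstack([d*np.sinc(th/np.pi)/1.0,np.cos(th)])
    else: d=np.hstack([d,np.ones((len(d),1))])
    w=d@R;o=-R.T@t
    return (o+w*((z-o[2])/w[:,2])[:,None])[:,:2]
def rect(n,cnt,z,c=None):
    p=ray(n,cnt.reshape(-1,2),z,c);r=cv2.minAreaRect((p*1000).astype(np.float32))
    (cx,cy),(w,h),a=r
    if w<h: w,h,a=h,w,a+90
    return round(cx,1),round(cy,1),round(w,1),round(h,1),round((a+90)%180-90,1) # angle of long axis from world x
def show(a,name,s=1): cv2.imwrite(name,cv2.cvtColor(cv2.resize(a,None,fx=s,fy=s,interpolation=cv2.INTER_CUBIC),cv2.COLOR_RGB2BGR))
E
python3 - <<'E'
from h import *
a=cv2.cvtColor(cv2.imread("pics/top0.png"),cv2.COLOR_BGR2RGB)
hsv=cv2.cvtColor(a,cv2.COLOR_RGB2HSV)
for nm,uv in dict(tall=(238,130),tallside=(238,142),short=(289,233),cup=(289,128),cuprim=(289,124),rib=(346,152),board=(140,195),edge=(208,230),loop=(175,156)).items(): print(nm,hsv[uv[1],uv[0]])
m=cv2.inRange(hsv,(5,70,90),(28,255,255))
cs,_=cv2.findContours(m,cv2.RETR_EXTERNAL,cv2.CHAIN_APPROX_NONE)
for c in cs:
    if cv2.contourArea(c)<60: continue
    x,y,w,h=cv2.boundingRect(c)
    print((x,y,w,h),cv2.contourArea(c),rect("top",c,.012))
E
```

```text
tall [ 18 115 197]
tallside [ 18 111  87]
short [ 19 108 200]
cup [ 10 164  76]
cuprim [ 11 174  98]
rib [ 16 105 191]
board [ 19 116 218]
edge [  0  16 113]
loop [ 16 119 213]
(0, 280, 29, 18) 188.5 (297.4, 596.1, 58.2, 41.3, 78.5)
(360, 275, 31, 60) 1252.0 (264.6, -264.4, 131.5, 66.3, 6.1)
(0, 231, 42, 33) 363.5 (392.1, 601.5, 108.5, 58.6, 77.7)
(281, 225, 17, 17) 202.0 (429.3, -65.9, 39.0, 38.9, -0.1)
(223, 220, 28, 28) 580.0 (427.3, 62.2, 66.2, 65.8, -89.6)
(311, 191, 99, 68) 5115.0 (451.5, -236.9, 220.2, 141.5, -82.9)
(120, 189, 91, 81) 5837.0 (439.0, 236.7, 200.7, 181.7, 84.7)
(13, 183, 42, 41) 1275.5 (500.6, 573.7, 104.2, 101.7, -89.7)
(152, 149, 49, 15) 163.0 (623.2, 221.6, 129.4, 10.8, 75.8)
(86, 149, 24, 23) 265.5 (613.1, 421.2, 45.2, 44.1, 57.5)
(325, 141, 42, 23) 610.5 (637.4, -211.7, 107.3, 50.2, 75.4)
(278, 123, 24, 23) 404.5 (682.7, -68.5, 59.3, 59.0, 0.0)
(230, 123, 17, 20) 202.0 (688.0, 61.3, 49.4, 40.7, 44.4)
(161, 116, 38, 11) 117.0 (717.6, 216.3, 98.4, 11.7, -78.9)
(286, 91, 22, 30) 219.0 (761.2, -87.8, 86.8, 20.9, 28.8)
(157, 91, 115, 21) 887.0 (773.1, 128.8, 298.9, 25.3, -83.1)
(0, 0, 49, 100) 2089.5 (938.1, 653.7, 301.0, 134.7, 8.2)
```

The colour masks give both boards at their stated sizes (200.7×181.7 and 220×141), and the small rib at 107×50. Next I'll refine each object at its true top height.

```bash
cat >> h.py <<'E'
def go(x,y,z,yaw,off=None):
    "mm, deg (yaw of tool x): slide (units) in present tool frame and turn about tool z"
    from scipy.spatial.transform import Rotation as Ro
    o=arm.get_obs();R=Ro.from_quat(o["ee_rot"],scalar_first=True)
    d=R.inv().apply(np.array([x,y,z])/1000-o["ee_pos"])/.15
    T=Ro.from_euler("z",yaw,degrees=True)*Ro.from_quat([1,0,0,0])
    print("t",round(o["t"],2),"tcp",(o["ee_pos"]*1000).round(1),"slide",d.round(3),"turn",((R.inv()*T).as_rotvec()/np.pi).round(3))
def pocket(b,x,y):
    cx,cy,yaw=dict(cup=(439.0,236.7,-5.3),trim=(451.5,-236.9,7.1))[b];r=np.deg2rad(yaw);c,s=np.cos(r),np.sin(r)
    return round(cx+c*x-s*y,1),round(cy+s*x+c*y,1)
E
python3 - <<'E'
from h import *
a=cv2.cvtColor(cv2.imread("pics/top0.png"),cv2.COLOR_BGR2RGB)
hsv=cv2.cvtColor(a,cv2.COLOR_RGB2HSV)
m=cv2.inRange(hsv,(5,70,90),(28,255,255)); mb=cv2.inRange(hsv,(5,70,140),(28,255,255))
mg=cv2.inRange(hsv,(40,100,40),(80,255,255))
def comp(m,x,y,z,nm):
    cs,_=cv2.findContours(m,cv2.RETR_EXTERNAL,cv2.CHAIN_APPROX_NONE)
    c=max(cs,key=lambda c:cv2.pointPolygonTest(c,(x,y),True))
    (u,v),r=cv2.minEnclosingCircle(c);M=cv2.moments(c)
    print(nm,rect("top",c,z),"centroid",(ray("top",[[M['m10']/M['m00'],M['m01']/M['m00']]],z)*1000).round(1)); return c
comp(mb,238,130,.062,"tall");comp(mb,289,233,.034,"short");comp(m,289,128,.047,"cup");comp(m,346,152,.006,"rib");comp(mg,286,272,.062,"green")
c=comp(m,175,156,.006,"loop")
mm=np.zeros_like(m);cv2.drawContours(mm,[c],-1,255,-1)
ys,xs=np.nonzero(mm[:, :195]);p=ray("top",np.c_[xs,ys],.008)*1000
vx,vy,x0,y0=cv2.fitLine(p.astype(np.float32),cv2.DIST_L2,0,.01,.01).ravel();s=(p-[x0,y0])@[vx,vy]
print("handle",x0,y0,vx,vy,s.min(),s.max(),np.degrees(np.arctan2(vy,vx)))
print("camera",-get_calibration("top")["R"].T@get_calibration("top")["t"])
for b,x,y in(("cup",44,-52),("cup",44,30),("cup",-38,-9),("trim",30,-52),("trim",-34,0)):print(b,x,y,pocket(b,x,y))
go(400,-450,200,90)
E
```

```text
tall (671.6, 60.4, 36.7, 35.8, -89.9) centroid [[671.9  59.9]]
short (428.0, -64.1, 38.4, 37.1, 44.9) centroid [[427.6 -64.5]]
cup (669.7, -66.6, 56.9, 56.6, 0.0) centroid [[670.2 -66.2]]
rib (639.3, -213.0, 108.0, 50.5, 75.4) centroid [[ 637.3 -212.4]]
green (338.4, -57.2, 38.3, 37.5, -89.5) centroid [[338.  -56.5]]
loop (625.0, 223.2, 130.3, 10.9, 75.8) centroid [[625.1 223.6]]
handle 626.1462 229.66423 0.24662916 0.96910995 -57.335260069975114 57.8084546865435 75.72186
camera [ 0.35502716 -0.01938791  0.89538068]
cup 44 -52 (np.float64(478.0), np.float64(180.9))
cup 44 30 (np.float64(485.6), np.float64(262.5))
cup -38 -9 (np.float64(400.3), np.float64(231.2))
trim 30 -52 (np.float64(487.7), np.float64(-284.8))
trim -34 0 (np.float64(417.8), np.float64(-241.1))
t 0.1 tcp [ 290.4 -580.6  230. ] slide [ 1.043 -0.451  0.201] turn [-0.001 -0.    -0.352]
```

```bash
python3 -m creep '{"slide":[[0,0,0],[0,0,0],[0,0,0],[0,0,0],[0,0,0],[0,0,0],[0,0,0],[0,0,0],[0,0,0]],"turn":[[0,0,-0.353],[0,0,-0.353],[0,0,-0.353],[0,0,-0.353],[0,0,-0.353],[0,0,-0.353],[0,0,-0.353],[0,0,-0.353],[0,0,-0.353]],"claw":[1,1,1,1,1,1,1,1,1]}' 40; python3 -c "
from h import *
go(686,61,150,90)"
```

```text
t: 0.85
ee_pos: [0.2905, -0.5808, 0.2304]
ee_rot: [-0.001, 0.704, 0.71, 0.0]
force: [0.3, 0.7, 1.1]
opening: 0.998
gripper_force: 0.0
t 0.85 tcp [ 290.5 -580.8  230.4] slide [4.257 2.671 0.54 ] turn [-0.    -0.     0.003]
```

Everything measured fits the given sizes. The tall former is at (671.7, 60.3), so I'm going there now.

```bash
python3 -m creep '{"slide":[[0.85,0.508,0],[0.85,0.508,0],[0.85,0.508,0],[0.85,0.508,0]],"turn":[[0,0,0],[0,0,0],[0,0,0],[0,0,0]],"claw":[0.8,0.8,0.8,0.8]}' >/dev/null
python3 -m creep '{"slide":[[0.85,0.508,0],[0.85,0.508,0],[0.85,0.508,0],[0.85,0.508,0]],"turn":[[0,0,0],[0,0,0],[0,0,0],[0,0,0]],"claw":[0.8,0.8,0.8,0.8]}' >/dev/null
python3 -m creep '{"slide":[[0.85,0.508,0],[0.85,0.508,0],[0.85,0.508,0],[0.85,0.508,0]],"turn":[[0,0,0],[0,0,0],[0,0,0],[0,0,0]],"claw":[0.8,0.8,0.8,0.8]}' >/dev/null
python3 -m creep '{"slide":[[0.85,0.508,0],[0.85,0.508,0],[0.85,0.508,0],[0.85,0.508,0]],"turn":[[0,0,0],[0,0,0],[0,0,0],[0,0,0]],"claw":[0.8,0.8,0.8,0.8]}' >/dev/null
python3 -m creep '{"slide":[[0.86,0.508,0.4],[0.86,0.508,0.4],[0.86,0.508,0.4],[0.86,0.508,0.4],[0.86,0.508,0.4],[0.86,0.508,0.4]],"turn":[[0,0,0],[0,0,0],[0,0,0],[0,0,0],[0,0,0],[0,0,0]],"claw":[0.8,0.8,0.8,0.8,0.8,0.8]}'
python3 - <<'E'
from h import *
c=get_calibration("wrist");a=camera("wrist");show(a,"pics/w1.png")
print(c)
go(671.7,60.3,32,90)
E
```

```text
t: 2.68
ee_pos: [0.6692, 0.0625, 0.1688]
ee_rot: [-0.002, 0.704, 0.71, -0.001]
force: [-0.4, -0.3, 0.2]
opening: 0.8
gripper_force: 0.0
{'camera_matrix': array([[297.31863964,   0.        , 256.13088536],
       [  0.        , 297.31863964, 187.15091228],
       [  0.        ,   0.        ,   1.        ]]), 'R': array([[ 0.99995857,  0.00837924, -0.00355735],
       [ 0.00902386, -0.9638822 ,  0.26617602],
       [-0.00119852, -0.26619709, -0.96391788]]), 't': array([-0.6696228 ,  0.0360887 ,  0.33623728])}
t 2.73 tcp [669.7  59.3 169.9] slide [0.007 0.016 0.919] turn [-0.001  0.     0.001]
```

View pics/w1.png

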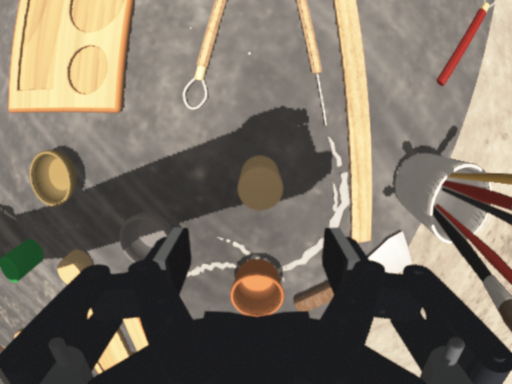

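The wrist view shows the tall former between the fingers at about (260,183), with the cup at (258,290), the bowl at (53,178) and the loop tool at (195,92). I'll cross-check its position and the cup board well with wrist rays.

```bash
python3 - <<'E'
from h import *
a=cv2.imread("pics/w1.png");hsv=cv2.cvtColor(a,cv2.COLOR_BGR2HSV)
m=cv2.inRange(hsv[140:215,225:300],(8,60,75),(28,255,255))
cs,_=cv2.findContours(m,cv2.RETR_EXTERNAL,cv2.CHAIN_APPROX_NONE);c=max(cs,key=cv2.contourArea)+[225,140]
print(cv2.boundingRect(c),rect("wrist",c,.062),rect("wrist",c,.0))
print("cup rim",ray("wrist",[[258,293]],.047)*1000,"former well",ray("wrist",[[88,69]],.012)*1000)
E
```

```text
(237, 155, 47, 56) (674.7, 60.4, 49.0, 40.7, 75.8) (675.8, 43.9, 61.2, 50.7, 75.8)
cup rim [[672.63673103 -66.04832817]] former well [[482.47605456 178.54223531]]
```

```bash
python3 -m creep '{"slide":[[0.007,0.022,0.2],[0.007,0.022,0.4],[0.007,0.022,0.6],[0.007,0.022,0.8],[0.007,0.022,0.92],[0.007,0.022,0.92],[0.007,0.022,0.92]],"turn":[[0,0,0],[0,0,0],[0,0,0],[0,0,0],[0,0,0],[0,0,0],[0,0,0]],"claw":[0.8,0.8,0.8,0.8,0.8,0.8,0.8]}'
python3 -m creep '{"slide":[[0,0,0],[0,0,0],[0,0,0],[0,0,0],[0,0,0],[0,0,0]],"turn":[[0,0,0],[0,0,0],[0,0,0],[0,0,0],[0,0,0],[0,0,0]],"claw":[0,0,0,0,0,0]}' 40
python3 -m creep '{"slide":[[0,0,-0.1],[0,0,-0.3],[0,0,-0.5],[0,0,-0.55],[0,0,-0.55]],"turn":[[0,0,0],[0,0,0],[0,0,0],[0,0,0],[0,0,0]],"claw":[0,0,0,0,0]}'
python3 -c "
from h import *
go(480,180,116,84.7);go(480,180,39.5,90)"
```

```text
t: 3.32
ee_pos: [0.673, 0.0565, 0.0327]
ee_rot: [-0.0, 0.707, 0.707, -0.001]
force: [0.9, -0.4, 1.2]
opening: 0.797
gripper_force: 0.0
t: 3.82
ee_pos: [0.6762, 0.0595, 0.0364]
ee_rot: [0.002, 0.706, 0.708, 0.002]
force: [-0.3, -0.7, 6.8]
opening: 0.451
gripper_force: 40.8
t: 4.23
ee_pos: [0.6768, 0.0604, 0.1207]
ee_rot: [0.003, 0.706, 0.708, 0.003]
force: [-1.1, 0.2, -1.0]
opening: 0.453
gripper_force: 40.4
t 4.23 tcp [676.8  60.4 120.7] slide [ 0.8   -1.31   0.021] turn [ 0.003 -0.     0.03 ]
t 4.23 tcp [676.8  60.4 120.7] slide [ 0.799 -1.315  0.531] turn [ 0.003 -0.     0.001]
```

```bash
python3 -m creep '{"slide":[[0.1,-0.16,0],[0.2,-0.33,0],[0.3,-0.5,0],[0.4,-0.65,0],[0.4,-0.65,0]],"turn":[[0,0,0],[0,0,0],[0,0,0],[0,0,0],[0,0,0]],"claw":[0,0,0,0,0]}'
python3 -m creep '{"slide":[[0.1,-0.16,0],[0.2,-0.33,0],[0.3,-0.5,0],[0.4,-0.65,0],[0.4,-0.65,0],[0.4,-0.65,0],[0.4,-0.65,0]],"turn":[[0,0,0],[0,0,0],[0,0,0],[0,0,0],[0,0,0],[0,0,0],[0,0,0]],"claw":[0,0,0,0,0,0,0]}'
python3 - <<'E'
from h import *
go(480,180,39.5,90);show(camera("wrist"),"pics/w2.png");go(480,180,39.5,90)
E
```

```text
t: 4.65
ee_pos: [0.5684, 0.1243, 0.1136]
ee_rot: [-0.003, 0.703, 0.711, -0.003]
force: [-1.2, 1.4, -0.6]
opening: 0.457
gripper_force: 40.5
t: 5.23
ee_pos: [0.4785, 0.1784, 0.1152]
ee_rot: [0.0, 0.706, 0.708, -0.001]
force: [0.2, -0.1, 0.2]
opening: 0.458
gripper_force: 40.6
t 5.23 tcp [478.5 178.4 115.2] slide [0.011 0.011 0.504] turn [-0.     0.     0.001]
t 5.28 tcp [479.2 178.  115.3] slide [0.013 0.006 0.506] turn [-0.  0.  0.]
```

View pics/w2.png

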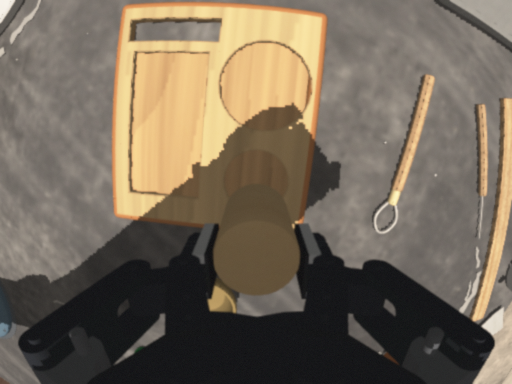

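The former is held upright. The cup well shows at (265,85), the former well at about (255,172) and the rib pocket at (170,122). Checking those, then lowering.

```bash
python3 - <<'E'
from h import *
print(ray("wrist",[[265,85],[255,177],[170,122],[264,41],[265,129],[220,85],[310,85]],.012)*1000)
E
python3 -m creep '{"slide":[[0.01,0.005,0.1],[0.01,0.005,0.2],[0.01,0.005,0.3],[0.01,0.005,0.4],[0.01,0.005,0.48],[0.01,0.005,0.48],[0.01,0.005,0.48]],"turn":[[0,0,0],[0,0,0],[0,0,0],[0,0,0],[0,0,0],[0,0,0],[0,0,0]],"claw":[0,0,0,0,0,0,0]}'
```

```text
[[486.97617322 263.4042151 ]
 [478.84988526 185.95705662]
 [406.89020533 234.15364699]
 [486.13466263 300.73371941]
 [487.10726584 226.85694182]
 [450.17249772 263.7582676 ]
 [524.10807407 264.33395124]]
t: 5.87
ee_pos: [0.4798, 0.1799, 0.0431]
ee_rot: [-0.0, 0.707, 0.707, -0.0]
force: [0.5, -0.3, -0.6]
opening: 0.454
gripper_force: 42.1
```

```bash
python3 -m creep '{"slide":[[0,0,0.013],[0,0,0.026],[0,0,0.026]],"turn":[[0,0,0],[0,0,0],[0,0,0]],"claw":[0,0,0]}'
python3 -m creep '{"slide":[[0,0,0],[0,0,0],[0,0,0],[0,0,-0.2],[0,0,-0.4],[0,0,-0.6],[0,0,-0.8],[0,0,-0.8]],"turn":[[0,0,0],[0,0,0],[0,0,0],[0,0,0],[0,0,0],[0,0,0],[0,0,0],[0,0,0]],"claw":[0.7,0.7,0.7,0.7,0.7,0.85,0.85,0.85]}'
python3 -c "
from h import *
show(camera('wrist'),'pics/w3.png');go(671.5,-66,130,90)"
```

```text
t: 6.12
ee_pos: [0.4803, 0.1806, 0.0412]
ee_rot: [0.001, 0.707, 0.708, 0.0]
force: [-2.3, -0.8, 5.7]
opening: 0.455
gripper_force: 42.6
t: 6.78
ee_pos: [0.4837, 0.1829, 0.1662]
ee_rot: [0.003, 0.706, 0.708, 0.005]
force: [0.7, 0.1, 0.7]
opening: 0.85
gripper_force: 0.0
t 6.83 tcp [482.3 181.9 163.6] slide [-1.656  1.257  0.231] turn [ 0.003 -0.001  0.001]
```

View pics/w3.png

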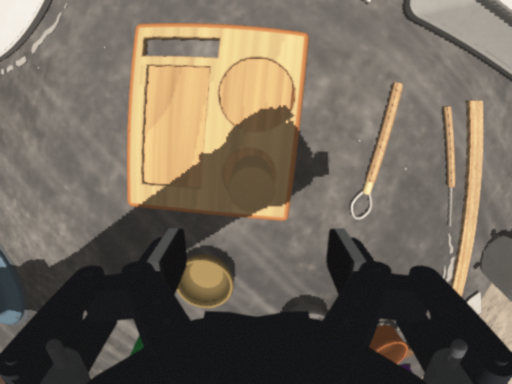

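The former stands at (250,175) in its well, and contact showed at z 41. The cup is next.

```bash
python3 -m creep '{"slide":[[-0.83,0.63,0],[-0.83,0.63,0],[-0.83,0.63,0],[-0.83,0.63,0]],"turn":[[0,0,0],[0,0,0],[0,0,0],[0,0,0]],"claw":[1,1,1,1]}' >/dev/null
python3 -m creep '{"slide":[[-0.83,0.63,0.2],[-0.83,0.63,0.2],[-0.83,0.63,0.2],[-0.83,0.63,0.2],[-0.83,0.63,0.2],[-0.83,0.63,0.2],[-0.83,0.63,0.2]],"turn":[[0,0,0],[0,0,0],[0,0,0],[0,0,0],[0,0,0],[0,0,0],[0,0,0]],"claw":[1,1,1,1,1,1,1]}'
python3 - <<'E'
from h import *
go(671.5,-66,19,90)
a=camera("wrist");show(a,"pics/w4.png");hsv=cv2.cvtColor(a,cv2.COLOR_RGB2HSV)
m=cv2.inRange(hsv,(3,140,40),(14,255,255));cs,_=cv2.findContours(m,cv2.RETR_EXTERNAL,cv2.CHAIN_APPROX_NONE)
for c in cs:
    if cv2.contourArea(c)>150:print(cv2.boundingRect(c),rect("wrist",c,.047))
E
```

```text
t: 7.75
ee_pos: [0.6675, -0.0673, 0.128]
ee_rot: [-0.002, 0.706, 0.708, -0.001]
force: [-0.2, 1.5, -0.9]
opening: 1.003
gripper_force: 0.0
t 7.75 tcp [667.5 -67.3 128. ] slide [0.008 0.029 0.726] turn [-0.001 -0.     0.001]
(22, 229, 96, 38) (478.9, -111.1, 123.4, 37.7, -9.9)
(224, 154, 73, 71) (671.2, -63.7, 56.9, 56.5, -45.7)
```

View pics/w4.png

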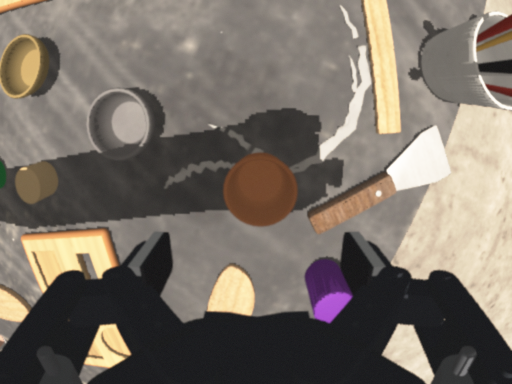

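The wrist view puts the cup at (260,189), which is (671,-65). That matches the top view. The spatula is clear of the finger at tip height.

```bash
python3 -m creep '{"slide":[[0.012,0.022,0.15],[0.012,0.022,0.3],[0.012,0.022,0.45],[0.012,0.022,0.6],[0.012,0.022,0.72],[0.012,0.022,0.72],[0.012,0.022,0.72],[0.012,0.022,0.72]],"turn":[[0,0,0],[0,0,0],[0,0,0],[0,0,0],[0,0,0],[0,0,0],[0,0,0],[0,0,0]],"claw":[0.88,0.88,0.88,0.88,0.88,0.88,0.88,0.88]}'
python3 -m creep '{"slide":[[0,0,0],[0,0,0],[0,0,0],[0,0,0],[0,0,0],[0,0,0]],"turn":[[0,0,0],[0,0,0],[0,0,0],[0,0,0],[0,0,0],[0,0,0]],"claw":[0,0,0,0,0,0]}' 40
python3 -m creep '{"slide":[[0,0,-0.1],[0,0,-0.25],[0,0,-0.4],[0,0,-0.6],[0,0,-0.6],[0,0,-0.6]],"turn":[[0,0,0],[0,0,0],[0,0,0],[0,0,0],[0,0,0],[0,0,0]],"claw":[0,0,0,0,0,0]}'
python3 -c "
from h import *
show(camera('wrist'),'pics/w5.png');go(487,263,110,84.7)"
```

```text
t: 8.47
ee_pos: [0.6729, -0.0646, 0.0234]
ee_rot: [0.001, 0.706, 0.709, 0.001]
force: [0.5, -0.2, 0.7]
opening: 0.883
gripper_force: 0.0
t: 8.97
ee_pos: [0.6741, -0.0658, 0.0246]
ee_rot: [0.001, 0.706, 0.708, 0.001]
force: [-2.1, 0.4, 6.7]
opening: 0.65
gripper_force: 43.0
t: 9.47
ee_pos: [0.6744, -0.0664, 0.1155]
ee_rot: [0.002, 0.707, 0.708, 0.002]
force: [-0.1, -0.0, -1.7]
opening: 0.651
gripper_force: 42.9
t 9.52 tcp [672.6 -66.5 113.2] slide [ 2.199 -1.233  0.018] turn [0.001 0.    0.03 ]
```

View pics/w5.png

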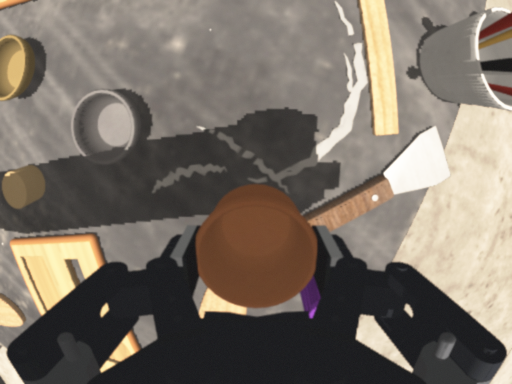

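The cup is held level, with its centre at (257,245). Carrying it to its well.

```bash
python3 -m creep '{"slide":[[0.12,-0.07,0],[0.3,-0.17,0],[0.5,-0.28,0],[0.733,-0.411,0]],"turn":[[0,0,0],[0,0,0],[0,0,0],[0,0,0]],"claw":[0,0,0,0]}' >/dev/null
python3 -m creep '{"slide":[[0.2,-0.11,0],[0.4,-0.22,0],[0.6,-0.33,0],[0.733,-0.411,0]],"turn":[[0,0,0],[0,0,0],[0,0,0],[0,0,0]],"claw":[0,0,0,0]}' >/dev/null
python3 -m creep '{"slide":[[0.2,-0.11,0],[0.4,-0.22,0],[0.6,-0.33,0],[0.733,-0.411,0],[0.733,-0.411,0],[0.733,-0.411,0],[0.733,-0.411,0],[0.733,-0.411,0]],"turn":[[0,0,0],[0,0,0],[0,0,0],[0,0,0],[0,0,0],[0,0,0],[0,0,0],[0,0,0]],"claw":[0,0,0,0,0,0,0,0]}'
python3 -c "
from h import *
go(487,263,32,90)"
```

```text
t: 10.85
ee_pos: [0.487, 0.2609, 0.1109]
ee_rot: [0.0, 0.707, 0.707, -0.001]
force: [0.3, -0.5, -0.5]
opening: 0.653
gripper_force: 42.9
t 10.85 tcp [487.  260.9 110.9] slide [0.015 0.    0.526] turn [-0.     0.001 -0.   ]
```

```bash
python3 -m creep '{"slide":[[0.013,0,0.12],[0.013,0,0.24],[0.013,0,0.36],[0.013,0,0.46],[0.013,0,0.52],[0.013,0,0.52],[0.013,0,0.52]],"turn":[[0,0,0],[0,0,0],[0,0,0],[0,0,0],[0,0,0],[0,0,0],[0,0,0]],"claw":[0,0,0,0,0,0,0]}'
python3 -m creep '{"slide":[[0,0,0.013],[0,0,0.026],[0,0,0.026]],"turn":[[0,0,0],[0,0,0],[0,0,0]],"claw":[0,0,0]}'
python3 -m creep '{"slide":[[0,0,0],[0,0,0],[0,0,0]],"turn":[[0,0,0],[0,0,0],[0,0,0]],"claw":[0.85,0.85,0.85]}' >/dev/null
python3 -m creep '{"slide":[[0,0,-0.15],[0,0,-0.35],[0,0,-0.6],[0,0,-0.8],[0,0,-0.8]],"turn":[[0,0,0],[0,0,0],[0,0,0],[0,0,0],[0,0,0]],"claw":[0.85,0.85,0.85,0.85,0.85]}'
python3 -c "
from h import *
show(camera('wrist'),'pics/w6.png');go(638.5,-212.5,150,75.4)"
```

```text
t: 11.43
ee_pos: [0.487, 0.2642, 0.0337]
ee_rot: [0.0, 0.707, 0.707, -0.0]
force: [-0.2, 0.2, -1.2]
opening: 0.653
gripper_force: 43.1
t: 11.68
ee_pos: [0.4872, 0.2655, 0.0307]
ee_rot: [0.0, 0.706, 0.708, 0.001]
force: [0.4, -0.1, -0.1]
opening: 0.652
gripper_force: 43.1
t: 12.35
ee_pos: [0.4909, 0.2686, 0.1574]
ee_rot: [0.002, 0.706, 0.708, 0.007]
force: [1.1, 0.0, 0.5]
opening: 0.852
gripper_force: 0.0
t 12.4 tcp [489.4 267.4 154.5] slide [-3.201  0.987  0.026] turn [ 0.003 -0.002  0.082]
```

View pics/w6.png

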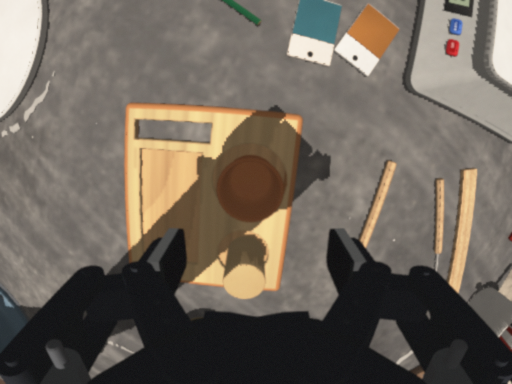

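The cup stands in its well at (251,188), and the former is upright in its own. The rib is next.

```bash
python3 -m creep '{"slide":[[-0.95,0.29,0],[-0.95,0.29,0],[-0.95,0.29,0],[-0.95,0.29,0]],"turn":[[0,0,0],[0,0,0],[0,0,0],[0,0,0]],"claw":[0.85,0.85,0.85,0.85]}' >/dev/null
python3 -m creep '{"slide":[[-0.95,0.29,0],[-0.95,0.29,0],[-0.95,0.29,0],[-0.95,0.29,0]],"turn":[[0,0,0],[0,0,0],[0,0,0],[0,0,0]],"claw":[0.85,0.85,0.85,0.85]}' >/dev/null
python3 -m creep '{"slide":[[-0.95,0.29,0],[-0.95,0.29,0],[-0.95,0.29,0],[-0.95,0.29,0]],"turn":[[0,0,0],[0,0,0],[0,0,0],[0,0,0]],"claw":[0.85,0.85,0.85,0.85]}' >/dev/null
python3 -m creep '{"slide":[[-0.33,0.12,0.3],[-0.33,0.12,0.3],[-0.33,0.12,0.3],[-0.33,0.12,0.3],[-0.33,0.12,0.3],[-0.33,0.12,0.3],[-0.33,0.12,0.3]],"turn":[[0,0,0.081],[0,0,0.081],[0,0,0.081],[0,0,0.081],[0,0,0.081],[0,0,0.081],[0,0,0.081]],"claw":[0.85,0.85,0.85,0.85,0.85,0.85,0.85]}'
python3 - <<'E'
from h import *
go(638.5,-212.5,0,75.4)
a=camera("wrist");show(a,"pics/w7.png");hsv=cv2.cvtColor(a,cv2.COLOR_RGB2HSV)
m=cv2.inRange(hsv,(5,60,60),(28,255,255));cs,_=cv2.findContours(m,cv2.RETR_EXTERNAL,cv2.CHAIN_APPROX_NONE)
for c in cs:
    if cv2.contourArea(c)>150:print(cv2.boundingRect(c),rect("wrist",c,.006))
E
```

```text
t: 13.98
ee_pos: [0.6369, -0.209, 0.1062]
ee_rot: [0.0, 0.789, 0.614, 0.001]
force: [-0.8, 0.3, -0.4]
opening: 0.849
gripper_force: 0.0
t 13.98 tcp [ 636.9 -209.   106.2] slide [-0.021  0.015  0.708] turn [ 0.001 -0.     0.002]
(106, 318, 35, 24) (436.0, -339.3, 64.3, 30.7, 7.4)
(0, 266, 38, 47) (279.4, -283.6, 117.4, 68.4, 46.2)
(6, 130, 143, 159) (445.0, -197.6, 149.0, 142.8, 6.8)
(229, 125, 60, 125) (638.9, -213.3, 111.4, 50.5, 74.3)
(0, 84, 38, 42) (421.6, -62.0, 60.7, 44.7, -18.6)
(318, 0, 85, 57) (761.1, -87.0, 93.0, 22.6, 28.5)
(0, 0, 20, 26) (429.9, 51.9, 33.4, 32.2, 85.5)
```

View pics/w7.png

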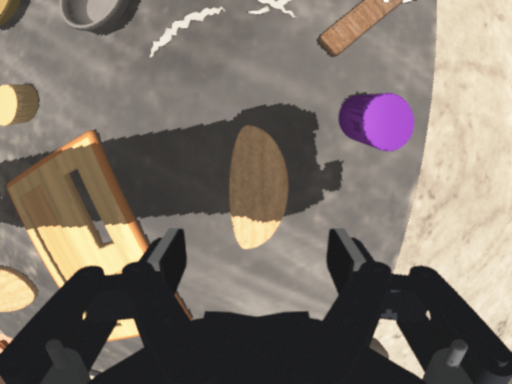

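The rib is at (258,187), which is (638.9,-213.3), and measures 111×50.5. That confirms it is the small one. Lowering over it.

```bash
python3 -m creep '{"slide":[[-0.026,0.013,0.15],[-0.026,0.013,0.3],[-0.026,0.013,0.45],[-0.026,0.013,0.58],[-0.026,0.013,0.66],[-0.026,0.013,0.69],[-0.026,0.013,0.7],[-0.026,0.013,0.7],[-0.026,0.013,0.7],[-0.026,0.013,0.7]],"turn":[[0,0,0],[0,0,0],[0,0,0],[0,0,0],[0,0,0],[0,0,0],[0,0,0],[0,0,0],[0,0,0],[0,0,0]],"claw":[0.74,0.74,0.74,0.74,0.74,0.74,0.74,0.74,0.74,0.74]}'
python3 -c "
from h import *
go(638.9,-213.3,-0.5,75)"
```

```text
t: 14.87
ee_pos: [0.6383, -0.2161, 0.0017]
ee_rot: [0.001, 0.79, 0.612, 0.001]
force: [0.7, -0.9, 0.3]
opening: 0.739
gripper_force: 0.0
t 14.87 tcp [ 638.3 -216.1    1.7] slide [ 0.019 -0.     0.015] turn [0.001 0.    0.003]
```

```bash
python3 -m creep '{"slide":[[0.015,0,0.013],[0.015,0,0.013],[0.015,0,0.013],[0.015,0,0.013],[0.015,0,0.013],[0.015,0,0.013],[0.015,0,0.013],[0.015,0,0.013]],"turn":[[0,0,0],[0,0,0],[0,0,0],[0,0,0],[0,0,0],[0,0,0],[0,0,0],[0,0,0]],"claw":[0.74,0.74,0,0,0,0,0,0]}' 40
python3 -m creep '{"slide":[[0,0,-0.1],[0,0,-0.25],[0,0,-0.4],[0,0,-0.6],[0,0,-0.7],[0,0,-0.7],[0,0,-0.7],[0,0,-0.7]],"turn":[[0,0,0],[0,0,0],[0,0,0],[0,0,0],[0,0,0],[0,0,0],[0,0,0],[0,0,0]],"claw":[0,0,0,0,0,0,0,0]}'
python3 -c "
from h import *
show(camera('wrist'),'pics/w8.png');go(400.3,231.2,105,84.7)"
```

```text
t: 15.53
ee_pos: [0.6382, -0.2136, -0.0012]
ee_rot: [0.0, 0.79, 0.612, 0.0]
force: [0.7, 1.0, 5.7]
opening: 0.558
gripper_force: 41.6
t: 16.2
ee_pos: [0.636, -0.2135, 0.1016]
ee_rot: [-0.001, 0.791, 0.612, -0.001]
force: [-0.4, 0.6, -0.3]
opening: 0.556
gripper_force: 41.3
t 16.25 tcp [ 635.6 -213.3  100.9] slide [ 2.477 -2.259 -0.018] turn [-0.001 -0.    -0.051]
```

View pics/w8.png

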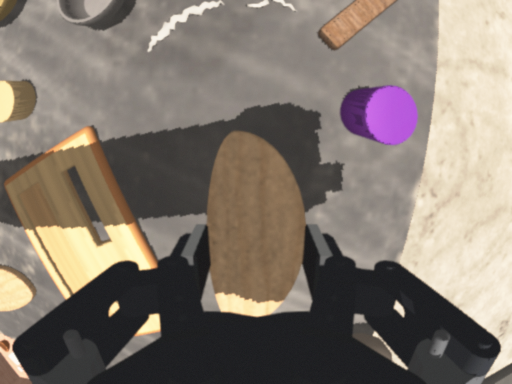

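The rib is held flat and centred at (256,222). Carrying it to its pocket.

```bash
python3 -m creep '{"slide":[[0.12,-0.11,0],[0.3,-0.27,0],[0.5,-0.46,0],[0.7,-0.64,0],[0.826,-0.753,0]],"turn":[[0,0,0],[0,0,0],[0,0,0],[0,0,0],[0,0,0]],"claw":[0,0,0,0,0]}' >/dev/null
python3 -m creep '{"slide":[[0.2,-0.18,0],[0.4,-0.36,0],[0.6,-0.54,0],[0.75,-0.68,0],[0.826,-0.753,0]],"turn":[[0,0,0],[0,0,0],[0,0,0],[0,0,0],[0,0,0]],"claw":[0,0,0,0,0]}' >/dev/null
python3 -m creep '{"slide":[[0.2,-0.18,0],[0.4,-0.36,0],[0.6,-0.54,0],[0.75,-0.68,0],[0.826,-0.753,0],[0.826,-0.753,0],[0.826,-0.753,0],[0.826,-0.753,0],[0.826,-0.753,0]],"turn":[[0,0,-0.01],[0,0,-0.02],[0,0,-0.03],[0,0,-0.05],[0,0,-0.051],[0,0,-0.051],[0,0,-0.051],[0,0,-0.051],[0,0,-0.051]],"claw":[0,0,0,0,0,0,0,0,0]}'
python3 - <<'E'
from h import *
go(400.3,231.2,12,84.7)
a=camera('wrist');show(a,'pics/w9.png');g=cv2.cvtColor(a,cv2.COLOR_RGB2HSV)
show(camera('top')[170:290,100:230],'pics/t9.png',4)
E
```

```text
t: 17.83
ee_pos: [0.4027, 0.2289, 0.1023]
ee_rot: [0.0, 0.74, 0.672, -0.001]
force: [-0.2, -0.0, 0.6]
opening: 0.556
gripper_force: 41.3
t 17.83 tcp [402.7 228.9 102.3] slide [ 0.015 -0.017  0.602] turn [-0.     0.    -0.001]
```

View pics/w9.png

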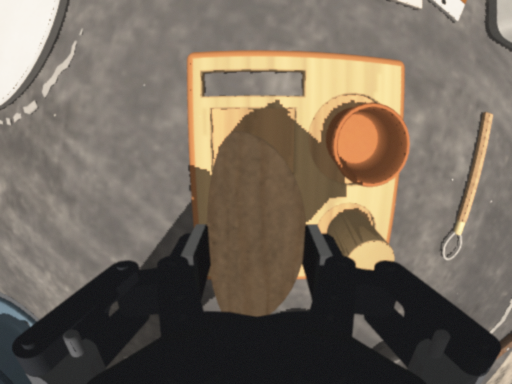

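The rib hangs over the pocket, whose far corners show at (212,108) and (297,109). The cup is inside its well. Checking the pocket position.

```bash
python3 - <<'E'
from h import *
print((ray("wrist",[[212,108],[297,109],[190,54],[404,64]],.012)*1000).round(1))
print([pocket("cup",*p) for p in((-71,54),(-5,54),(-91,101),(91,101))])
E
```

```text
[[375.5 299. ]
 [441.6 291.8]
 [362.4 344.6]
 [537.6 326.8]]
[(np.float64(373.3), np.float64(297.0)), (np.float64(439.0), np.float64(290.9)), (np.float64(357.7), np.float64(345.7)), (np.float64(538.9), np.float64(328.9))]
```

```bash
python3 -m creep '{"slide":[[0.02,-0.008,0.12],[0.02,-0.008,0.26],[0.02,-0.008,0.4],[0.02,-0.008,0.52],[0.02,-0.008,0.58],[0.02,-0.008,0.61],[0.02,-0.008,0.61],[0.02,-0.008,0.61],[0.02,-0.008,0.61]],"turn":[[0,0,0],[0,0,0],[0,0,0],[0,0,0],[0,0,0],[0,0,0],[0,0,0],[0,0,0],[0,0,0]],"claw":[0,0,0,0,0,0,0,0,0]}'
python3 -m creep '{"slide":[[0,0,0.006],[0,0,0.012],[0,0,0.012],[0,0,0.012]],"turn":[[0,0,0],[0,0,0],[0,0,0],[0,0,0]],"claw":[0,0,0,0]}'
python3 -c "
from h import *
go(401.5,232,8,84.7)"
```

```text
t: 18.68
ee_pos: [0.4023, 0.2346, 0.0125]
ee_rot: [0.0, 0.739, 0.674, 0.001]
force: [-0.2, 0.2, 0.7]
opening: 0.556
gripper_force: 41.3
t: 19.02
ee_pos: [0.4014, 0.2342, 0.01]
ee_rot: [0.0, 0.739, 0.674, 0.0]
force: [0.7, 0.5, -1.1]
opening: 0.556
gripper_force: 41.3
t 19.02 tcp [401.4 234.2  10. ] slide [-0.014  0.002  0.013] turn [ 0. -0.  0.]
```

```bash
python3 -m creep '{"slide":[[-0.014,0,0.01],[-0.014,0,0.014],[-0.014,0,0.014],[-0.014,0,0.014]],"turn":[[0,0,0],[0,0,0],[0,0,0],[0,0,0]],"claw":[0,0,0,0]}'
python3 -m creep '{"slide":[[0,0,0.006],[0,0,0.012],[0,0,0.012],[0,0,0.012]],"turn":[[0,0,0],[0,0,0],[0,0,0],[0,0,0]],"claw":[0,0,0,0]}'
```

```text
t: 19.35
ee_pos: [0.4009, 0.2319, 0.0075]
ee_rot: [-0.0, 0.739, 0.674, -0.0]
force: [0.3, 0.2, -0.6]
opening: 0.555
gripper_force: 41.3
t: 19.68
ee_pos: [0.4009, 0.232, 0.0057]
ee_rot: [-0.0, 0.739, 0.674, -0.0]
force: [0.3, 0.4, 0.3]
opening: 0.554
gripper_force: 41.3
```

There's no contact down to floor height. I'll release with a small opening, then lift.

```bash
python3 -m creep '{"slide":[[0,0,0],[0,0,0],[0,0,0],[0,0,-0.05],[0,0,-0.12],[0,0,-0.3],[0,0,-0.6],[0,0,-0.9],[0,0,-0.9],[0,0,-0.9]],"turn":[[0,0,0],[0,0,0],[0,0,0],[0,0,0],[0,0,0],[0,0,0],[0,0,0],[0,0,0],[0,0,0],[0,0,0]],"claw":[0.6,0.6,0.6,0.6,0.6,0.65,0.7,0.7,0.7,0.7]}'
python3 -c "
from h import *
show(camera('wrist'),'pics/w10.png');go(428.5,-65,150,0);go(428.5,-65,150,180)
print(arm.get_obs()['joint_pos'])"
```

```text
t: 20.52
ee_pos: [0.4043, 0.234, 0.1456]
ee_rot: [0.002, 0.739, 0.674, 0.005]
force: [0.4, 0.4, 0.1]
opening: 0.701
gripper_force: 0.0
t 20.57 tcp [402.5 232.7 143.1] slide [-1.96   0.356 -0.048] turn [ 0.001 -0.002  0.471]
t 20.57 tcp [402.5 232.7 143.1] slide [-1.96   0.356 -0.048] turn [ 0.002  0.001 -0.529]
[-0.04687206  0.18837587 -0.60669784  2.08946501  0.13950114  0.89660416
 -0.82451962]
```

View pics/w10.png

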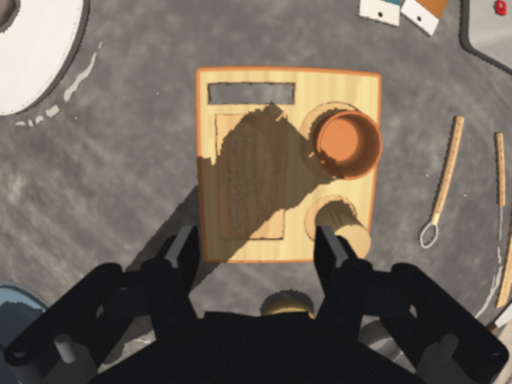

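The rib lies in its pocket at (250,185). The short former is next. The green look-alike is 90 mm away, so I can keep this yaw.

```bash
python3 -m creep '{"slide":[[-0.98,0.178,0],[-0.98,0.178,0],[-0.98,0.178,0],[-0.98,0.178,0]],"turn":[[0,0,0],[0,0,0],[0,0,0],[0,0,0]],"claw":[0.7,0.7,0.7,0.7]}' >/dev/null
python3 -m creep '{"slide":[[-0.98,0.178,0.2],[-0.98,0.178,0.2],[-0.98,0.178,0.2],[-0.98,0.178,0.2],[-0.98,0.178,0.2],[-0.98,0.178,0.2],[-0.98,0.178,0.2]],"turn":[[0,0,0],[0,0,0],[0,0,0],[0,0,0],[0,0,0],[0,0,0],[0,0,0]],"claw":[0.7,0.7,0.7,0.7,0.7,0.7,0.7]}'
python3 - <<'E'
from h import *
go(428.5,-65,15,84.7)
a=camera("wrist");show(a,"pics/w11.png");hsv=cv2.cvtColor(a,cv2.COLOR_RGB2HSV)
m=cv2.inRange(hsv,(8,60,60),(28,255,255));cs,_=cv2.findContours(m,cv2.RETR_EXTERNAL,cv2.CHAIN_APPROX_NONE)
for c in cs:
    if cv2.contourArea(c)>150:print(cv2.boundingRect(c),rect("wrist",c,.034))
mg=cv2.inRange(hsv,(40,80,30),(80,255,255));c=max(cv2.findContours(mg,0,1)[0],key=cv2.contourArea);print("green",cv2.boundingRect(c),rect("wrist",c,.062))
E
```

```text
t: 21.48
ee_pos: [0.4257, -0.0649, 0.1095]
ee_rot: [-0.001, 0.739, 0.674, -0.001]
force: [0.3, 0.2, -0.3]
opening: 0.702
gripper_force: 0.0
t 21.48 tcp [425.7 -64.9 109.5] slide [0.   0.02 0.63] turn [-0.001 -0.     0.   ]
(0, 341, 20, 43) (-32.6, -354.0, 185.2, 45.4, 49.9)
(101, 330, 56, 38) (259.9, -231.3, 110.7, 29.1, 35.9)
(204, 241, 112, 77) (424.2, -146.6, 95.5, 75.6, 1.8)
(233, 162, 53, 57) (429.3, -60.6, 44.9, 40.3, 84.8)
(196, 0, 91, 76) (426.3, 57.0, 66.1, 59.3, -6.3)
green (110, 164, 70, 67) (348.5, -51.5, 60.3, 38.9, 23.7)
```

```bash
python3 -m creep '{"slide":[[0.004,0.02,0.15],[0.004,0.02,0.3],[0.004,0.02,0.45],[0.004,0.02,0.58],[0.004,0.02,0.63],[0.004,0.02,0.63],[0.004,0.02,0.63],[0.004,0.02,0.63]],"turn":[[0,0,0],[0,0,0],[0,0,0],[0,0,0],[0,0,0],[0,0,0],[0,0,0],[0,0,0]],"claw":[0.7,0.7,0.7,0.7,0.7,0.7,0.7,0.7]}'
python3 -m creep '{"slide":[[0,0,0],[0,0,0],[0,0,0],[0,0,0],[0,0,0],[0,0,0]],"turn":[[0,0,0],[0,0,0],[0,0,0],[0,0,0],[0,0,0],[0,0,0]],"claw":[0,0,0,0,0,0]}' 40
python3 -m creep '{"slide":[[0,0,-0.1],[0,0,-0.25],[0,0,-0.4],[0,0,-0.6],[0,0,-0.6],[0,0,-0.6]],"turn":[[0,0,0],[0,0,0],[0,0,0],[0,0,0],[0,0,0],[0,0,0]],"claw":[0,0,0,0,0,0]}'
python3 -c "
from h import *
go(487.7,-284.8,105,84.7)"
```

```text
t: 22.2
ee_pos: [0.4314, -0.0648, 0.0174]
ee_rot: [0.001, 0.739, 0.674, 0.001]
force: [-0.3, -0.6, 0.4]
opening: 0.697
gripper_force: 0.0
t: 22.7
ee_pos: [0.4315, -0.0654, 0.0178]
ee_rot: [0.001, 0.739, 0.674, 0.001]
force: [-0.5, 0.3, 5.7]
opening: 0.456
gripper_force: 39.7
t: 23.2
ee_pos: [0.4324, -0.0658, 0.1086]
ee_rot: [0.003, 0.739, 0.674, 0.002]
force: [-1.1, 0.1, -0.5]
opening: 0.453
gripper_force: 40.3
t 23.2 tcp [432.4 -65.8 108.6] slide [-1.419  0.502  0.029] turn [ 0.002  0.    -0.   ]
```

```bash
python3 -m creep '{"slide":[[-0.12,0.04,0],[-0.3,0.1,0],[-0.5,0.17,0],[-0.71,0.257,0]],"turn":[[0,0,0],[0,0,0],[0,0,0],[0,0,0]],"claw":[0,0,0,0]}' >/dev/null
python3 -m creep '{"slide":[[-0.2,0.07,0],[-0.4,0.14,0],[-0.6,0.21,0],[-0.71,0.257,0],[-0.71,0.257,0],[-0.71,0.257,0],[-0.71,0.257,0],[-0.71,0.257,0]],"turn":[[0,0,0],[0,0,0],[0,0,0],[0,0,0],[0,0,0],[0,0,0],[0,0,0],[0,0,0]],"claw":[0,0,0,0,0,0,0,0]}'
python3 - <<'E'
from h import *
go(487.7,-284.8,23,84.7)
show(camera("wrist"),"pics/w12.png");show(camera("top")[170:290,290:430],"pics/t12.png",5)
E
```

```text
t: 24.2
ee_pos: [0.4867, -0.2822, 0.1054]
ee_rot: [-0.001, 0.738, 0.675, -0.0]
force: [-0.0, 0.2, -1.2]
opening: 0.453
gripper_force: 40.3
t 24.2 tcp [ 486.7 -282.2  105.4] slide [-0.018  0.009  0.549] turn [-0.001 -0.001  0.001]
```

View pics/w12.png

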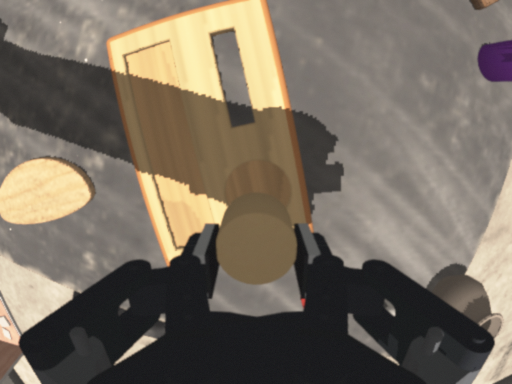

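The former is held over the trim board. The hand-hold slot is centred at about (232,78), and the well spans columns 223 to 292 with its top at row 158.

```bash
python3 - <<'E'
from h import *
print((ray("wrist",[[231.5,78],[223,187],[292,187],[258,158]],.012)*1000).round(1), pocket("trim",30,45),pocket("trim",30,-52))
E
python3 -m creep '{"slide":[[-0.01,0.009,0.12],[-0.01,0.009,0.24],[-0.01,0.009,0.36],[-0.01,0.009,0.46],[-0.01,0.009,0.51],[-0.01,0.009,0.51],[-0.01,0.009,0.51],[-0.01,0.009,0.51]],"turn":[[0,0,0],[0,0,0],[0,0,0],[0,0,0],[0,0,0],[0,0,0],[0,0,0],[0,0,0]],"claw":[0,0,0,0,0,0,0,0]}'
```

```text
[[ 476.5 -190.5]
 [ 460.5 -278.3]
 [ 517.6 -283.4]
 [ 491.6 -256.6]] (np.float64(475.7), np.float64(-188.5)) (np.float64(487.7), np.float64(-284.8))
t: 24.97
ee_pos: [0.4895, -0.2863, 0.0309]
ee_rot: [0.001, 0.739, 0.674, 0.0]
force: [-0.2, 0.4, -0.9]
opening: 0.446
gripper_force: 40.3
```

```bash
python3 -m creep '{"slide":[[0,0,0.02],[0,0,0.04],[0,0,0.053],[0,0,0.053],[0,0,0.053]],"turn":[[0,0,0],[0,0,0],[0,0,0],[0,0,0],[0,0,0]],"claw":[0,0,0,0,0]}'
python3 -m creep '{"slide":[[0,0,0],[0,0,0],[0,0,0],[0,0,-0.2],[0,0,-0.4],[0,0,-0.6],[0,0,-0.8],[0,0,-0.8],[0,0,-0.8],[0,0,-0.8]],"turn":[[0,0,0],[0,0,0],[0,0,0],[0,0,0],[0,0,0],[0,0,0],[0,0,0],[0,0,0],[0,0,0],[0,0,0]],"claw":[0.65,0.65,0.65,0.65,0.65,0.65,0.65,0.65,0.65,0.65]}'
python3 -c "
from h import *
show(camera('wrist'),'pics/w13.png');go(624.3,222.4,130,75.8)"
```

```text
t: 25.38
ee_pos: [0.4894, -0.2866, 0.0238]
ee_rot: [0.001, 0.739, 0.674, 0.0]
force: [-2.5, 1.1, 8.5]
opening: 0.448
gripper_force: 41.2
t: 26.22
ee_pos: [0.4879, -0.286, 0.1412]
ee_rot: [-0.001, 0.739, 0.674, -0.0]
force: [0.4, 0.8, -0.5]
opening: 0.652
gripper_force: 0.0
t 26.27 tcp [ 487.3 -285.6  140.3] slide [3.456 0.598 0.071] turn [-0.001 -0.     0.05 ]
```

View pics/w13.png

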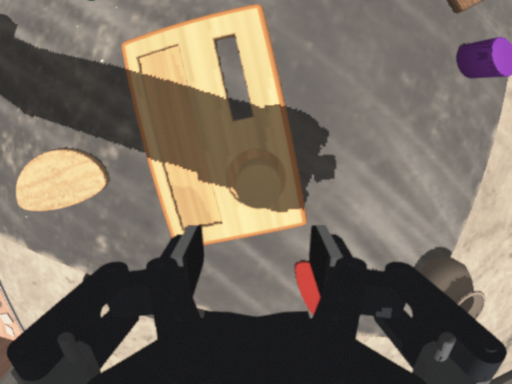

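The short former stands in its well at (257,180). The loop tool is next. From here I check by numbers only, because my 14 views are used up.

```bash
python3 -m creep '{"slide":[[0.864,0.15,0],[0.864,0.15,0],[0.864,0.15,0],[0.864,0.15,0]],"turn":[[0,0,0],[0,0,0],[0,0,0],[0,0,0]],"claw":[0.5,0.5,0.5,0.5]}' >/dev/null
python3 -m creep '{"slide":[[0.864,0.15,0],[0.864,0.15,0],[0.864,0.15,0],[0.864,0.15,0]],"turn":[[0,0,0],[0,0,0],[0,0,0],[0,0,0]],"claw":[0.5,0.5,0.5,0.5]}' >/dev/null
python3 -m creep '{"slide":[[0.864,0.15,0],[0.864,0.15,0],[0.864,0.15,0],[0.864,0.15,0]],"turn":[[0,0,0],[0,0,0],[0,0,0],[0,0,0]],"claw":[0.5,0.5,0.5,0.5]}' >/dev/null
python3 -m creep '{"slide":[[0.864,0.15,0.2],[0.864,0.15,0.2],[0.864,0.15,0.2],[0.864,0.15,0.2],[0.864,0.15,0.2],[0.864,0.15,0.2],[0.864,0.15,0.2],[0.864,0.15,0.2]],"turn":[[0,0,0.05],[0,0,0.05],[0,0,0.05],[0,0,0.05],[0,0,0.05],[0,0,0.05],[0,0,0.05],[0,0,0.05]],"claw":[0.5,0.5,0.5,0.5,0.5,0.5,0.5,0.5]}'
python3 - <<'E'
from h import *
go(624.3,222.4,2,75.8)
a=camera("wrist");show(a,"pics/w14.png");hsv=cv2.cvtColor(a,cv2.COLOR_RGB2HSV)
m=cv2.inRange(hsv,(8,75,60),(28,255,255));cs,_=cv2.findContours(m,cv2.RETR_EXTERNAL,cv2.CHAIN_APPROX_NONE)
for c in cs:
    if cv2.contourArea(c)>150:print(cv2.boundingRect(c),rect("wrist",c,.006))
E
```

```text
t: 27.93
ee_pos: [0.6262, 0.2182, 0.1114]
ee_rot: [0.001, 0.791, 0.612, -0.001]
force: [0.1, -0.3, 0.6]
opening: 0.499
gripper_force: 0.0
t 27.93 tcp [626.2 218.2 111.4] slide [ 0.025 -0.019  0.729] turn [-0.     0.001 -0.002]
(112, 335, 36, 31) (410.7, 41.4, 93.6, 13.5, 34.1)
(333, 108, 48, 104) (720.7, 215.9, 102.4, 11.5, -78.5)
(246, 106, 14, 142) (625.1, 223.0, 127.7, 11.4, 75.7)
(0, 92, 168, 205) (437.5, 237.5, 205.0, 187.9, 84.7)
(371, 82, 65, 211) (772.5, 158.2, 244.1, 27.0, -83.1)
```

```bash
python3 -m creep '{"slide":[[0.023,-0.014,0.15],[0.023,-0.014,0.3],[0.023,-0.014,0.45],[0.023,-0.014,0.58],[0.023,-0.014,0.66],[0.023,-0.014,0.7],[0.023,-0.014,0.715],[0.023,-0.014,0.715],[0.023,-0.014,0.715],[0.023,-0.014,0.715]],"turn":[[0,0,0],[0,0,0],[0,0,0],[0,0,0],[0,0,0],[0,0,0],[0,0,0],[0,0,0],[0,0,0],[0,0,0]],"claw":[0.5,0.5,0.5,0.5,0.5,0.5,0.5,0.5,0.5,0.5]}'
python3 -c "
from h import *
go(625,222.4,3,75.8)"
```

```text
t: 28.82
ee_pos: [0.626, 0.2261, 0.0063]
ee_rot: [0.0, 0.79, 0.614, 0.001]
force: [0.2, -0.5, -0.2]
opening: 0.492
gripper_force: 0.0
t 28.82 tcp [626.  226.1   6.3] slide [-0.026 -0.     0.022] turn [ 0.001 -0.001 -0.001]
```

```bash
python3 -m creep '{"slide":[[-0.018,0,0.01],[-0.018,0,0.02],[-0.018,0,0.02],[-0.018,0,0.02],[-0.018,0,0.02],[-0.018,0,0.02],[-0.018,0,0.02],[-0.018,0,0.02],[-0.018,0,0.02],[-0.018,0,0.02]],"turn":[[0,0,0],[0,0,0],[0,0,0],[0,0,0],[0,0,0],[0,0,0],[0,0,0],[0,0,0],[0,0,0],[0,0,0]],"claw":[0.5,0.5,0,0,0,0,0,0,0,0]}' 60
python3 -m creep '{"slide":[[0,0,-0.1],[0,0,-0.25],[0,0,-0.4],[0,0,-0.6],[0,0,-0.75],[0,0,-0.75],[0,0,-0.75],[0,0,-0.75]],"turn":[[0,0,0],[0,0,0],[0,0,0],[0,0,0],[0,0,0],[0,0,0],[0,0,0],[0,0,0]],"claw":[0,0,0,0,0,0,0,0]}'
python3 - <<'E'
from h import *
y=pocket("trim",-34,15);print("to",y);go(*y,110,97.1)
a=camera("wrist");show(a,"pics/w15.png");hsv=cv2.cvtColor(a,cv2.COLOR_RGB2HSV)
m=cv2.inRange(hsv,(8,75,60),(28,255,255));cs,_=cv2.findContours(m,cv2.RETR_EXTERNAL,cv2.CHAIN_APPROX_NONE)
for c in cs:
    if cv2.contourArea(c)>150:print(cv2.boundingRect(c),rect("wrist",c,.006),rect("wrist",c,.115))
E
```

```text
t: 29.65
ee_pos: [0.6243, 0.2232, 0.0019]
ee_rot: [0.0, 0.789, 0.614, 0.0]
force: [0.0, -0.6, 1.8]
opening: 0.109
gripper_force: 61.3
t: 30.32
ee_pos: [0.6235, 0.2227, 0.1141]
ee_rot: [-0.0, 0.79, 0.614, -0.0]
force: [0.2, 0.2, -0.9]
opening: 0.103
gripper_force: 61.0
to (np.float64(415.9), np.float64(-226.2))
t 30.32 tcp [623.5 222.7 114.1] slide [-3.241 -0.603  0.03 ] turn [-0.     0.    -0.119]
(244, 115, 25, 202) (612.7, 181.1, 205.8, 20.6, 75.7) (624.8, 227.7, 116.1, 11.6, 75.7)
(337, 113, 46, 102) (719.2, 215.7, 101.5, 11.4, -78.5) (684.9, 247.2, 57.3, 6.4, -78.5)
(0, 95, 173, 204) (437.4, 236.3, 205.3, 187.4, 84.6) (525.8, 258.9, 115.8, 105.7, 84.6)
(374, 87, 63, 218) (771.7, 149.6, 259.8, 27.0, -83.0) (714.5, 209.9, 146.6, 15.2, -83.0)
```

The tool is held level: handle 116 mm at z 0.115, angle unchanged. Carrying it to its pocket.

```bash
python3 -m creep '{"slide":[[-0.12,-0.02,0],[-0.3,-0.06,0],[-0.5,-0.1,0],[-0.7,-0.13,0],[-0.81,-0.151,0]],"turn":[[0,0,0],[0,0,0],[0,0,0],[0,0,0],[0,0,0]],"claw":[0,0,0,0,0]}' >/dev/null
python3 -m creep '{"slide":[[-0.2,-0.04,0],[-0.4,-0.08,0],[-0.6,-0.11,0],[-0.81,-0.151,0]],"turn":[[0,0,0],[0,0,0],[0,0,0],[0,0,0]],"claw":[0,0,0,0]}' >/dev/null
python3 -m creep '{"slide":[[-0.2,-0.04,0],[-0.4,-0.08,0],[-0.6,-0.11,0],[-0.81,-0.151,0]],"turn":[[0,0,0],[0,0,0],[0,0,0],[0,0,0]],"claw":[0,0,0,0]}' >/dev/null
python3 -m creep '{"slide":[[-0.2,-0.04,0],[-0.4,-0.08,0],[-0.6,-0.11,0],[-0.7,-0.13,0],[-0.81,-0.151,0],[-0.81,-0.151,0],[-0.81,-0.151,0],[-0.81,-0.151,0],[-0.81,-0.151,0],[-0.81,-0.151,0]],"turn":[[0,0,-0.02],[0,0,-0.04],[0,0,-0.06],[0,0,-0.08],[0,0,-0.1],[0,0,-0.119],[0,0,-0.119],[0,0,-0.119],[0,0,-0.119],[0,0,-0.119]],"claw":[0,0,0,0,0,0,0,0,0,0]}'
python3 - <<'E'
from h import *
y=pocket("trim",-34,15);go(*y,20,97.1)
a=camera("wrist");show(a,"pics/w16.png")
t=camera("top");hsv=cv2.cvtColor(t,cv2.COLOR_RGB2HSV);show(t,"pics/t16.png")
hsv=cv2.cvtColor(a,cv2.COLOR_RGB2HSV);m=cv2.inRange(hsv,(8,75,60),(28,255,255));cs,_=cv2.findContours(m,cv2.RETR_EXTERNAL,cv2.CHAIN_APPROX_NONE)
for c in cs:
    if cv2.contourArea(c)>150:print(cv2.boundingRect(c),rect("wrist",c,.012))
E
```

```text
t: 32.28
ee_pos: [0.4164, -0.2246, 0.1137]
ee_rot: [-0.001, 0.661, 0.75, 0.0]
force: [0.3, 0.0, 0.8]
opening: 0.106
gripper_force: 61.1
t 32.28 tcp [ 416.4 -224.6  113.7] slide [-0.011 -0.004  0.625] turn [-0. -0.  0.]
(39, 171, 123, 68) (259.7, -263.8, 148.0, 68.4, 6.7)
(211, 75, 166, 243) (452.8, -244.7, 236.0, 140.7, -82.8)
```

```bash
python3 -m creep '{"slide":[[-0.008,0,0.12],[-0.008,0,0.26],[-0.008,0,0.4],[-0.008,0,0.52],[-0.008,0,0.6],[-0.008,0,0.64],[-0.008,0,0.66],[-0.008,0,0.66],[-0.008,0,0.66]],"turn":[[0,0,0],[0,0,0],[0,0,0],[0,0,0],[0,0,0],[0,0,0],[0,0,0],[0,0,0],[0,0,0]],"claw":[0,0,0,0,0,0,0,0,0]}'
python3 -m creep '{"slide":[[0,0,0.01],[0,0,0.02],[0,0,0.02],[0,0,0.02]],"turn":[[0,0,0],[0,0,0],[0,0,0],[0,0,0]],"claw":[0,0,0,0]}'
python3 -c "
from h import *
y=pocket('trim',-34,15);go(*y,8.5,97.1)"
```

```text
t: 33.13
ee_pos: [0.4172, -0.227, 0.0157]
ee_rot: [0.001, 0.662, 0.75, 0.0]
force: [0.1, -0.1, -0.6]
opening: 0.107
gripper_force: 61.1
t: 33.47
ee_pos: [0.4166, -0.2269, 0.0124]
ee_rot: [0.0, 0.662, 0.75, 0.0]
force: [-0.4, -0.1, -0.1]
opening: 0.107
gripper_force: 61.1
t 33.47 tcp [ 416.6 -226.9   12.4] slide [ 0.006 -0.004  0.026] turn [0. 0. 0.]
```

```bash
python3 -m creep '{"slide":[[0,0,0.01],[0,0,0.018],[0,0,0.018],[0,0,0.018]],"turn":[[0,0,0],[0,0,0],[0,0,0],[0,0,0]],"claw":[0,0,0,0]}'
python3 -m creep '{"slide":[[0,0,0.006],[0,0,0.006],[0,0,0.006]],"turn":[[0,0,0],[0,0,0],[0,0,0]],"claw":[0,0,0]}'
```

```text
t: 33.8
ee_pos: [0.4164, -0.2268, 0.0093]
ee_rot: [-0.0, 0.662, 0.75, -0.0]
force: [0.3, -0.2, 0.0]
opening: 0.104
gripper_force: 61.1
t: 34.05
ee_pos: [0.4165, -0.2268, 0.0084]
ee_rot: [-0.0, 0.662, 0.75, 0.0]
force: [0.0, 0.3, -0.1]
opening: 0.111
gripper_force: 61.1
```

```bash
python3 -m creep '{"slide":[[0,0,0],[0,0,0],[0,0,0],[0,0,-0.04],[0,0,-0.12],[0,0,-0.3],[0,0,-0.6],[0,0,-0.9],[0,0,-0.9],[0,0,-0.9]],"turn":[[0,0,0],[0,0,0],[0,0,0],[0,0,0],[0,0,0],[0,0,0],[0,0,0],[0,0,0],[0,0,0],[0,0,0]],"claw":[0.2,0.2,0.2,0.2,0.2,0.3,0.3,0.3,0.3,0.3]}'
python3 - <<'E'
from h import *
show(camera("wrist"),"pics/w17.png")
E
python3 -m creep '{"slide":[[-0.9,0,0],[-0.9,0,0],[-0.9,0,0],[-0.9,0,0]],"turn":[[0,0,0],[0,0,0],[0,0,0],[0,0,0]],"claw":[0.3,0.3,0.3,0.3]}' >/dev/null
python3 -m creep '{"slide":[[-0.9,0,0],[-0.9,0,0],[-0.9,0,0],[-0.9,0,0],[-0.9,0,0],[-0.9,0,0],[-0.9,0,0]],"turn":[[0,0,0],[0,0,0],[0,0,0],[0,0,0],[0,0,0],[0,0,0],[0,0,0]],"claw":[0.3,0.3,0.3,0.3,0.3,0.3,0.3]}'
python3 - <<'E'
from h import *
from h import pocket
t=camera("top");show(t,"pics/t17.png");hsv=cv2.cvtColor(t,cv2.COLOR_RGB2HSV)
a0=cv2.cvtColor(cv2.imread("pics/top0.png"),cv2.COLOR_BGR2RGB)
m=cv2.inRange(hsv,(5,70,90),(28,255,255));cs,_=cv2.findContours(m,cv2.RETR_EXTERNAL,cv2.CHAIN_APPROX_NONE)
for c in cs:
    if cv2.contourArea(c)>60:print(cv2.boundingRect(c),rect("top",c,.012))
# changed pixels in the two boards
d=cv2.absdiff(t,a0).max(2);dm=cv2.morphologyEx((d>35).astype(np.uint8)*255,cv2.MORPH_CLOSE,np.ones((3,3)))
for c in cv2.findContours(dm,0,1)[0]:
    if cv2.contourArea(c)>25:print("chg",cv2.boundingRect(c),rect("top",c,.012))
s=cv2.inRange(hsv,(3,150,30),(13,255,200));c=max(cv2.findContours(s,0,1)[0],key=cv2.contourArea);print("cup rim",rect("top",c,.053),pocket("cup",44,30))
E
```

```text
t: 34.88
ee_pos: [0.4198, -0.2284, 0.148]
ee_rot: [0.005, 0.662, 0.75, 0.001]
force: [0.3, -0.4, 0.1]
opening: 0.297
gripper_force: 0.0
t: 35.85
ee_pos: [0.4499, -0.4918, 0.1415]
ee_rot: [-0.002, 0.661, 0.75, 0.001]
force: [0.1, 0.7, 0.9]
opening: 0.297
gripper_force: 0.0
(375, 320, 16, 20) (202.9, -288.1, 50.8, 25.7, -49.2)
(0, 280, 29, 18) (297.4, 596.1, 58.2, 41.3, 78.5)
(360, 275, 21, 27) (303.7, -249.6, 73.2, 23.4, -40.7)
(0, 231, 42, 33) (392.7, 601.4, 108.5, 59.8, 77.7)
(223, 219, 28, 29) (428.6, 62.2, 68.3, 66.1, 0.8)
(311, 192, 98, 67) (451.6, -236.9, 220.2, 141.7, -82.9)
(120, 189, 91, 81) (439.0, 236.7, 200.7, 181.5, 84.7)
(13, 183, 42, 41) (500.6, 573.6, 104.5, 101.7, -89.7)
(86, 149, 24, 23) (613.1, 421.3, 45.3, 44.1, 56.6)
(161, 116, 39, 11) (717.8, 215.3, 99.7, 11.9, -78.7)
(286, 91, 23, 30) (761.2, -87.8, 86.8, 20.9, 28.8)
(157, 91, 114, 21) (773.1, 129.0, 298.6, 25.3, -83.1)
(0, 0, 49, 100) (938.1, 653.8, 301.0, 134.6, 8.2)
chg (329, 229, 67, 16) (422.3, -242.0, 161.3, 27.0, -85.7)
chg (280, 225, 18, 17) (429.2, -64.7, 41.5, 38.9, -89.7)
chg (497, 224, 15, 8) (445.8, -584.6, 34.5, 16.9, -89.6)
chg (182, 203, 16, 17) (477.4, 175.0, 41.3, 28.4, -30.6)
chg (370, 201, 15, 17) (488.2, -279.1, 41.5, 28.8, 14.1)
chg (257, 195, 201, 189) (243.6, -293.9, 651.9, 189.3, -46.7)
chg (138, 194, 30, 27) (490.4, 272.1, 75.5, 60.4, 68.7)
chg (493, 184, 19, 30) (509.1, -598.9, 88.9, 35.0, -35.6)
chg (152, 149, 59, 16) (619.9, 209.4, 152.8, 16.7, 78.1)
chg (324, 141, 43, 23) (636.3, -210.8, 108.5, 52.7, 75.4)
chg (230, 124, 18, 23) (680.3, 62.9, 61.8, 41.4, 9.9)
chg (277, 123, 25, 28) (675.9, -66.6, 74.8, 59.1, -13.3)
cup rim (485.3, 260.5, 63.1, 57.5, -89.7) (np.float64(485.6), np.float64(262.5))
```

Everything reads as placed. One last numeric check covers the loop tool's and the rib's fit inside their pockets.

```bash
python3 - <<'E'
from h import *
L=lambda n:cv2.imread(n)
d=cv2.absdiff(L("pics/t17.png"),L("pics/top0.png")).max(2)
def bf(p,b):
    cx,cy,y=dict(cup=(439.0,236.7,-5.3),trim=(451.5,-236.9,7.1))[b];r=np.deg2rad(y);q=p*1000-[cx,cy]
    return np.c_[q@[np.cos(r),np.sin(r)],q@[-np.sin(r),np.cos(r)]]
for b,c,lo,hi,z in(("trim",(-34,0),(-60,-100),(-5,100),.016),("cup",(-38,-9),(-80,-80),(4,60),.013)):
    for th in(14,22,35,50):
        ys,xs=np.nonzero(d>th);q=bf(ray("top",np.c_[xs,ys],z),b);q=q[((q>lo)&(q<hi)).all(1)]
        if len(q)<8: continue
        print(b,th,len(q),"pct2/98",np.percentile(q,[2,98],axis=0).round(0).tolist())
        if b=="trim":
            for u in range(-90,90,30):
                s=q[(q[:,1]>=u)&(q[:,1]<u+30),0]
                if len(s) and th==22: print("  y",u,s.min().round(),s.mean().round(1),s.max().round())
E
```

```text
trim 14 386 pct2/98 [[-49.0, -79.0], [-18.0, 82.0]]
trim 22 269 pct2/98 [[-45.0, -79.0], [-22.0, 78.0]]
  y -90 -47.0 -33.2 -19.0
  y -60 -46.0 -33.5 -21.0
  y -30 -40.0 -33.4 -27.0
  y 0 -40.0 -33.7 -28.0
  y 30 -40.0 -33.0 -28.0
  y 60 -40.0 -33.7 -28.0
trim 35 171 pct2/98 [[-44.0, -79.0], [-22.0, 79.0]]
trim 50 120 pct2/98 [[-45.0, -80.0], [-22.0, 79.0]]
cup 14 580 pct2/98 [[-62.0, -62.0], [-14.0, 43.0]]
cup 22 244 pct2/98 [[-62.0, -61.0], [-14.0, 42.0]]
cup 35 44 pct2/98 [[-62.0, -62.0], [-13.0, 45.0]]
cup 50 26 pct2/98 [[-62.0, -63.0], [-13.0, 3.0]]
```

The loop tool is centred in its pocket (x -33.5, y ±80), and the rib is too (x -62 to -14, y -62 to 43). Handing in.

```bash
python3 -c "
from rig import order
print(order.job_done())"
```

```text
the job is handed in; nothing more can be done
None
```

Both kits are made up and the job is handed in at about 36 s of the 112 s allowed: all five pieces measured inside their pockets, and the bowl and grey pot showed no sign of moving; the hand-in gave no verdict.

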